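# Set a plate capacitor's gap with its eccentric and check it with a gauge

## Task

The two white plates of the little capacitor stand too close together: swing the crank of its eccentric by the black knob until the crank points straight at the small brass index pin on the base. Then check the gap: take the slim flat gauge (the thinnest of the three on the wooden board), slide it down between the plates, still in the grip, until it reaches the base, and leave it standing there.

Things in the scene. Friction and masses are not known exactly. Their poses are not given: they have to be found in the camera images.
- rig: Fixed plate capacitor: grey base x -55..55, y -85..225 mm, top at z = 15; two upright round white plates 72 mm across, 8 thick, tops at z = 90. Origin on the table under the set gap's middle; plates face along y. The -y plate is fixed (face y = -12); the other's face moves from y = -2 (cam 0) to 14 (cam 1.57). Eccentric's vertical axis at x 0, y 125; brass index pin, top z = 45, at x 0, y 211.
- cam (a joint): Turn of the eccentric, rad, 0 to 2.2, growing counter-clockwise seen from above. At 0 its crank points along the rig's +x; at 1.57 along +y, straight at the index pin. Starts between 0 and 0.4. About 2 N at the knob turns it; it stays where it is left. Gap between the plates = 10 mm + 10 mm x cam.
- cam_knob (a point): Centre of the top of the upright black knob on the crank's end: a round knob 18 mm across, 48 mm tall, its top 108 mm above the table, 60 mm from the eccentric's axis. It is fixed to the crank and turns with it.
- gauge: Slim flat grey plastic gauge, loose, upright: 40 wide (x), 16 thick (y), 120 mm tall (z), 0.12 kg; lowest 10 mm narrowed to 34 x 10. Origin: centre of underside. One of three in a row 80 mm apart on a wooden board 10 mm thick, thickness along the row; the others, as tall, are a flat one 36 mm thick and a round rod of 28. In the gap its thickness lies along the rig's y and it stands on the base.

How it is judged:
On the way, in this order (a step that is already met when the one before it is completed fails the run):
1. the crank points at the index pin (within 17 degrees) and rests there (value of joint cam between 1.27 and 1.87 rad and velocity of joint cam between -0.1 and 0.1 rad/s), for 0.2 s.
2. the slim gauge, still in the grip, is down between the plates, its foot less than 20 mm over the base (x of gauge in the frame of rig between -0.025 and 0.025 m and y of gauge in the frame of rig between -0.018 and 0.018 m and angle between gauge's own z axis and vertical below 0.17 rad and z of gauge in the frame of rig below 0.035 m and contact force between the fingers and gauge above 0.5 N), for 0.05 s.
At the end, for the whole second after the job is handed in: The crank points at the index pin within 17 degrees (cam 1.27 to 1.87 rad), and the slim gauge stands at rest on the base between the plates, within 25 mm of the gap's middle along the plates and 18 mm across the gap, foot within 5 mm of the base top, upright within 10 degrees (value of joint cam between 1.27 and 1.87 rad and x of gauge in the frame of rig between -0.025 and 0.025 m and y of gauge in the frame of rig between -0.018 and 0.018 m and angle between gauge's own z axis and vertical below 0.17 rad and z of gauge in the frame of rig between 0.01 and 0.021 m and linear speed of gauge below 0.02 m/s); the robot touches nothing.
It also fails if it takes over 58 s, if anything falls off the work surface, if the arm or the gripper's body presses on something with over 40 N, if the wrist force passes 120 N, or if a joint passes its speed limit or range.

## Robot

A 6-joint arm with a two-finger parallel gripper is mounted at the origin on the work surface. World frame = base frame: x ahead of the robot, y to its left, z up, the work surface at z = 0. Lengths are in m, angles in rad, forces in N, time in s.
With the tool pointing down it reaches from about 0.4 to 0.825 m from the base axis. Payload 7 kg.
Tool frame: the origin (TCP) lies at the very end of the fingers, on their centre line; the grasp point (between the pads) lies 19 mm behind it; z points along the fingers, y is the line along which they close (so a half turn about z gives the same grasp; the last joint's range is limited). The gripper opens to 85 mm and grips with 20 to 120 N. Pads are 22 mm wide; open, the fingers measure 114 mm over their backs; the gripper's body (76 mm by 85 mm) begins 54 mm behind the grasp point. The pads swing forward as they close: fully open they stand 13 mm farther back than shut.
Start: joints at [1.464, 0.359, 0.012, 0, -1.224, -0.288], TCP at [0.26, 0.623, 0.231] pointing down, gripper open.
Joint ranges: [-3.07, 3.07], [-1.43, 2.12], [-1.02, 1.25], [-3.03, 1.67], [-3.05, -0], [-3.03, 3.03]. Speed limits (rad/s): [2.39, 2.39, 3.01, 3.14, 3.14, 3.14].

## Interface

Orientations are given as a rotation vector (axis times angle).
In Python, from cell import arm, capture, camera_info gives the robot as it stands (arm), with the cameras as plain functions.
- The arm moves only by the tool nudge_tcp, called after "Emit:" as name(argument=value, ...), one argument or row to a line, values as JSON. Schema: {"type":"object","properties":{"segments":{"type":"array","items":{"type":"array","items":{"type":"array","items":{"type":"number"},"minItems":6,"maxItems":6},"minItems":1,"maxItems":8},"minItems":1,"maxItems":1},"jaw":{"type":"number"},"only":{"type":"string"},"quiet":{"type":"boolean"},"lines":{"type":"string"}},"required":["segments"],"additionalProperties":false}. segments is a list that holds a single list of rows (three levels of brackets), with 1 to 8 rows, each of 6 numbers: dx, dy, dz in shares of 800 mm (1.0 is 800 mm), then a rotation vector rx, ry, rz in shares of 2 pi rad (1.0 is 2 pi rad); each row shifts and turns the commanded pose from where the row before left it, along the tool's axes as they then stand; what a row does not reach is not made up. A row lasts 1/12 s, in which the tool goes at most 0.0417 m and 0.125 rad, less where a joint would pass 70% of its speed; a pose out of reach is approached as far as the arm can. jaw is the opening from 0.0 (shut) to 1.0 (fully open), set as the call begins (left out keeps the last). The fingers move at their own pace and stop on an object; the grip force is fixed at half the most. Time passes only in rows, so rows that do not move let the fingers close. The tool returns the time, the measured TCP pose, the force, the opening and the grip force at its end. only (a regular expression) keeps the lines of the reply that match it, lines (a string "A,B") keeps lines A to B, and quiet returns only ok. Input that does not fit is refused with a message, and nothing moves.
- arm.read_state(): the state, without advancing time (a new reading comes with each control period).
- capture(name): name is "scene" or "top"; returns the picture (480x640x3 uint8, red, green, blue); there is no depth.
- camera_info(name): a dict with "fov_y" (degrees; the focal length in pixels is half the picture's height over the tangent of half this angle, whatever the lens; pixels are square), "cx", "cy" (the principal point, pixels), "k1" (the pictures are not rectified: a ray, as slopes to the right and down, at radius r is drawn at 1 + k1 r^2 times it, then the intrinsics apply), "origin" and "attitude" of the camera in the world. Camera axes: x right, y up, looking along -z (the intrinsics and any distortion apply to the point x, -y, -z); pixel columns grow to the right and rows downward; lengths in m; the calibration is good to about 2 mm. A picture is of the moment at which its call begins. camera_info takes no time and is no camera call.
- arm.sign_off(): hands the job in; it is judged then, once.
The state is a dict: "t": time; "joint_positions": joint angles; "joint_vel": joint speeds; "effort": joint torques, N m; "eef_pos": TCP position; "ee_rot": TCP orientation; "force": force on the tool from outside, world axes, zero at the start; "wrist_torque": the same for the moment, N m; "grip_width": opening from 0.0 (shut) to 1.0 (fully open); "grip_force": force on a finger pad.
Only numpy, scipy, OpenCV 4.12 (cv2) and the standard library are available. Lean on these libraries where they do the work, as an engineer would, in place of code of your own. Each camera call takes 0.05 s, during which the arm holds its last target. There are 200 camera calls.

## Working session

There is one attempt and no reset: what is moved stays moved. The work goes in short steps, Python scripts to look and compute and a tool call to move; the robot and the scene stay as the last step left them, time stands still between calls to the robot, and variables do not carry over. Pictures are saved under pics/ and viewed, at most 10 in all, crops included, and the job is handed in when it is done.

```bash
ls; mkdir -p pics; python3 - <<'E'
from cell import arm, capture, camera_info
import cv2
for n in("scene","top"):
    print(n,camera_info(n)); cv2.imwrite(f"pics/{n}0.png",capture(n)[:,:,::-1])
print(arm.read_state())
E
```

```text
cell.py
pics
scene {'fov_y': 57.972904325901226, 'cx': 322.04006111659277, 'cy': 245.07303342808086, 'k1': -0.07671691400330682, 'origin': array([0.93759884, 0.21775605, 0.68368686]), 'attitude': array([0.44165227, 0.76068266, 1.98290988])}
top {'fov_y': 50.13302024173912, 'cx': 320.8017669734809, 'cy': 244.3046414953035, 'k1': -0.0720169257757132, 'origin': array([ 0.45821864, -0.04385054,  0.97996693]), 'attitude': array([ 0.08849764, -0.03196903, -1.5446819 ])}
{'t': 0.1, 'joint_positions': array([ 1.46409796e+00,  3.59294049e-01,  1.11991986e-02, -3.24562002e-04,
       -1.22410523e+00, -2.88092744e-01]), 'joint_vel': array([-6.54695288e-05, -1.61448436e-03, -2.60538630e-04,  9.17643824e-04,
       -5.50105927e-04,  2.70204895e-04]), 'effort': array([-1.94866458e-03, -5.84764659e+01,  2.94106382e+01,  6.95454687e+00,
       -3.15637895e-03,  5.26411341e-06]), 'eef_pos': array([0.25947552, 0.6226887 , 0.23048941]), 'ee_rot': array([ 3.07915307e+00, -6.16007518e-01, -2.77554970e-04]), 'force': array([0.19032497, 0.15159346, 0.63592278]), 'wrist_torque': array([ 0.00145984,  0.02683795, -0.00872748]), 'grip_force': 0.0, 'grip_width': 0.9983758375406474}
```

View pics/scene0.png

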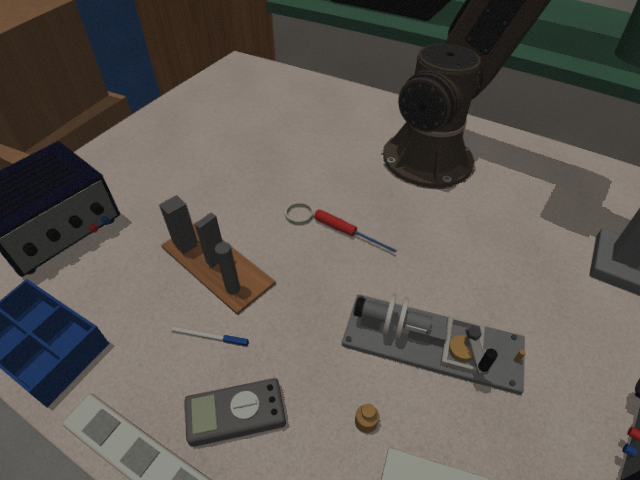

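View pics/top0.png

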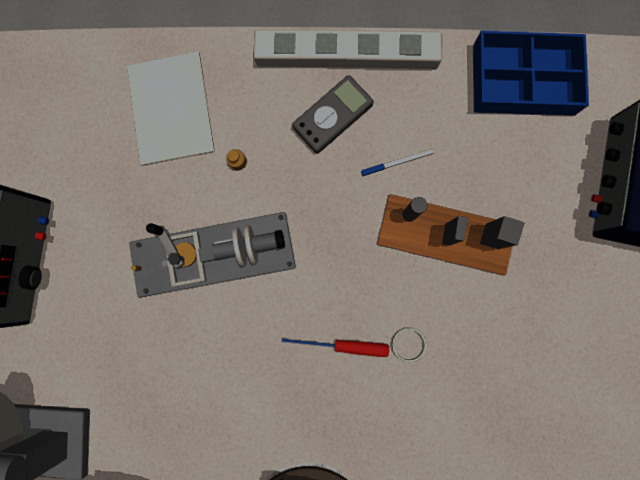

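The scene and top views show the rig at about (213,254) in top, with its pin at the left (136,267) and its knob at (153,229). The board is at (446,233), and the slim gauge is the middle object at about (457,230). I'll zoom in to get the points.

```bash
python3 - <<'E'
import cv2
t=cv2.imread("pics/top0.png")
c=cv2.resize(t[180:310,120:310],None,fx=4,fy=4,interpolation=cv2.INTER_CUBIC);cv2.imwrite("pics/rig.png",cv2.convertScaleAbs(c,alpha=1.5))
c=cv2.resize(t[185:285,370:530],None,fx=5,fy=5,interpolation=cv2.INTER_CUBIC);cv2.imwrite("pics/brd.png",cv2.convertScaleAbs(c,alpha=1.8))
E
```

```text
(no output)
```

View pics/rig.png

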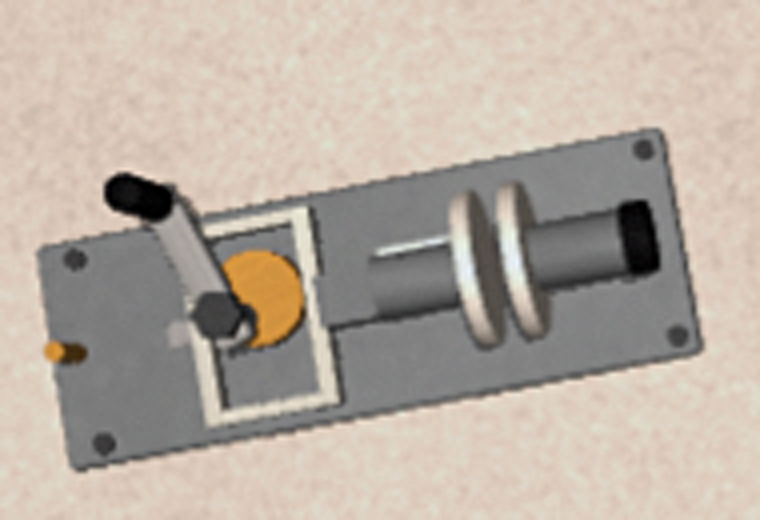

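View pics/brd.png

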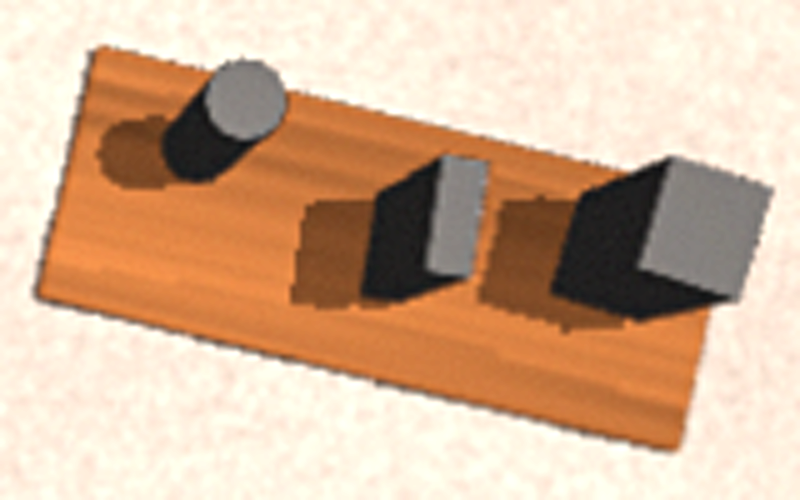

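```bash
cat > h.py <<'E'
import numpy as np, cv2
from scipy.spatial.transform import Rotation as R
from scipy.optimize import least_squares
from cell import arm, capture, camera_info
def proj(n,P):
    i=camera_info(n); f=240/np.tan(np.radians(i["fov_y"]/2))
    p=R.from_rotvec(i["attitude"]).inv().apply(np.atleast_2d(P)-i["origin"])
    s=np.c_[p[:,0],-p[:,1]]/-p[:,2:]; s*=1+i["k1"]*(s**2).sum(1,keepdims=True)
    return s*f+[i["cx"],i["cy"]]
def unproj(n,px,z):
    return np.array([np.r_[least_squares(lambda q:(proj(n,np.r_[q,z])-p)[0],[.5,0]).x,z] for p in np.atleast_2d(px)])
def place(q,P): return R.from_euler("z",q[2]).apply(P)+[q[0],q[1],0]
def fit(n,px,P,q0): # planar pose x,y,yaw of a body with points P
    r=least_squares(lambda q:(proj(n,place(q,P))-px).ravel(),q0)
    return r.x, np.sqrt(np.mean(r.fun**2))
E
cat > m.py <<'E'
from h import *
cr=lambda a,s,o:(np.array(a,float)+.5)/s-.5+o
rp=cr([(38,246),(660,130),(703,350),(77,469),(54,351)],4,[120,180])
RP=np.array([(55,225,15),(55,-85,15),(-55,-85,15),(-55,225,15),(0,211,45)])/1e3
q,e=fit("top",rp,RP,[.5,.1,0]); print("rig",q,e)
k=unproj("top",cr([(122,192)],4,[120,180]),.108)[0]
l=R.from_euler("z",-q[2]).apply(k-[q[0],q[1],0]);print("knob",k,l,np.arctan2(l[1]-.125,l[0]))
gp=cr([(446,155),(489,160),(471,277),(428,273)],5,[370,185])
G=np.array([(20,8,130),(20,-8,130),(-20,-8,130),(-20,8,130)])/1e3
print("gauge",*fit("top",gp,G,[.5,-.2,0]))
for nm,c in (("rod",(247,100)),("box",(705,228))): print(nm,unproj("top",cr([c],5,[370,185]),.13))
print("board",unproj("top",cr([(97,47),(38,297),(678,450)],5,[370,185]),.01))
g=fit("top",gp,G,[.5,-.2,0])[0]
print("scene rig",proj("scene",place(q,RP)),"knob",proj("scene",k),"gauge",proj("scene",place(g,G)))
s=arm.read_state();M=R.from_rotvec(s["ee_rot"]).as_matrix();print(s["eef_pos"],M.round(3))
E
python3 m.py
```

```text
rig [0.52277187 0.13243594 0.21103146] 0.7941335863430795
knob [0.54718702 0.28718963 0.108     ] [0.05628955 0.14620633 0.108     ] 0.3602921905758702
gauge [ 0.55635834 -0.2448249  -0.13853037] 0.4097458671730341
rod [[ 0.59362074 -0.17419607  0.13      ]]
box [[ 0.5543765  -0.32702962  0.13      ]]
board [[ 0.63184621 -0.13532087  0.01      ]
 [ 0.53570945 -0.11450459  0.01      ]
 [ 0.48364634 -0.35666273  0.01      ]]
scene rig [[524.68864559 392.17730702]
 [341.80513525 342.17888051]
 [357.94328691 292.98153634]
 [525.8697261  335.65531745]
 [523.29633479 352.04134316]] knob [[493.40111375 352.84396115]] gauge [[200.85362275 227.76758152]
 [194.98047022 223.89370897]
 [211.37561331 211.80734146]
 [217.25126183 215.47638516]]
[0.25947552 0.6226887  0.23048941] [[ 0.923 -0.385 -0.   ]
 [-0.385 -0.923 -0.001]
 [ 0.     0.001 -1.   ]]
```

```bash
python3 - <<'E'
import cv2,numpy as np
t=cv2.imread("pics/scene0.png")
a=cv2.resize(t[285:395,335:535],None,fx=4,fy=4,interpolation=cv2.INTER_CUBIC)
b=cv2.resize(t[190:315,155:285],None,fx=2,fy=2)[:150]
b=cv2.copyMakeBorder(b,0,0,0,800-b.shape[1],cv2.BORDER_CONSTANT)
cv2.imwrite("pics/scrig.png",cv2.convertScaleAbs(np.vstack([a,b]),alpha=1.6))
E
```

```text
(no output)
```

View pics/scrig.png

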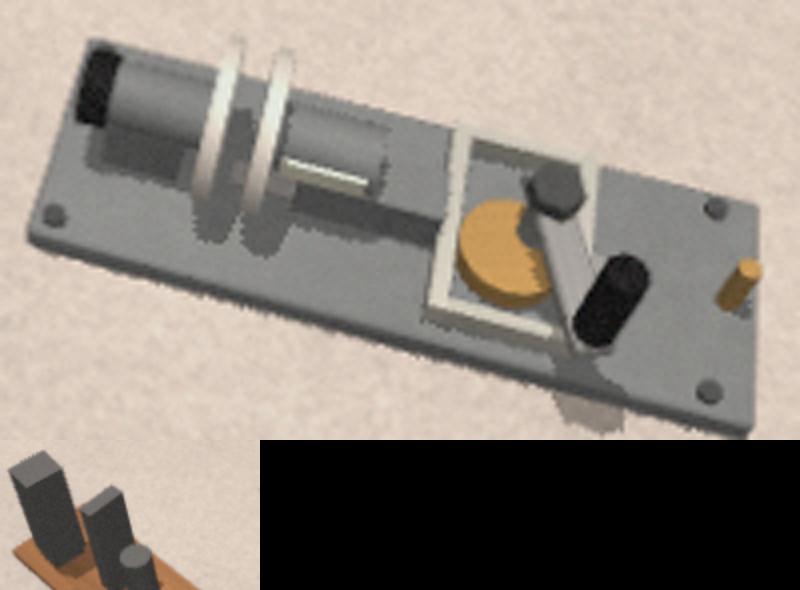

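```bash
cat >> m.py <<'E'
print("---joint")
rs=cr([(757,430),(30,236),(90,40),(757,205),(749,262)],4,[335,285])[1:]; 
gs=cr([(93,79),(82,72),(113,46),(124,53)],2,[155,190])
two=lambda P1,p1,P2,p2,q0:least_squares(lambda q:np.r_[(proj("top",place(q,P1))-p1).ravel(),(proj("scene",place(q,P2))-p2).ravel()],q0)
r=two(RP,rp,RP[1:],rs,q);print("rig",r.x,np.abs(r.fun).max());q=r.x
r=two(G,gp,G,gs,g);print("gauge",r.x,np.abs(r.fun).max())
kk=least_squares(lambda p:np.r_[(proj("top",np.r_[p,.108])-cr([(122,192)],4,[120,180])).ravel(),(proj("scene",np.r_[p,.108])-cr([(630,268)],4,[335,285])).ravel()],k[:2]).x
l=R.from_euler("z",-q[2]).apply(np.r_[kk-q[:2],.108]);print("knob",kk,l,np.arctan2(l[1]-.125,l[0]),np.hypot(l[1]-.125,l[0]))
ax=place(q,np.array([[0,.125,0]]))[0];th=q[2]+np.arctan2(l[1]-.125,l[0]);print("axis",ax,"crank heading",th,"tool yaw needed (tool x heading)",th,"now",np.arctan2(M[1,0],M[0,0]))
print("delta tool to knob",M.T@(np.r_[kk,.075]-s["eef_pos"]))
E
python3 m.py | sed -n '/---/,$p'
```

```text
---joint
rig [0.52380417 0.13196444 0.21819892] 2.0316129733797084
gauge [ 0.5570655  -0.24420718 -0.11890976] 1.352867668013971
knob [0.54660095 0.28576005] [0.05554862 0.1452141  0.108     ] 0.34900305504991425 0.059112259119231333
axis [0.49674522 0.25400055 0.        ] crank heading 0.5672019727098283 tool yaw needed (tool x heading) 0.5672019727098283 now -0.39490152783178095
delta tool to knob [0.39463241 0.20031161 0.1558185 ]
```

The rows are not in the units I measure in: shifts go in shares of 800 mm and turns go in shares of 2 pi rad. I convert before sending: -0.12 rad is -0.0191.

```bash
cat > d.py <<'E'
import sys
from h import *
def to(p):
    s=arm.read_state();M=R.from_rotvec(s["ee_rot"]).as_matrix()
    print("t",s["t"],"pos",s["eef_pos"].round(4),"head",np.arctan2(M[1,0],M[0,0]).round(4),"j6",s["joint_positions"][5].round(3),"tool delta",(M.T@(np.array(p)-s["eef_pos"])).round(4))
if len(sys.argv)>1: to([float(a) for a in sys.argv[1:4]])
E
```

Emit:
nudge_tcp(
  segments=[
    [[0, 0, 0, 0, 0, -0.0191], [0, 0, 0, 0, 0, -0.0191], [0, 0, 0, 0, 0, -0.0191], [0, 0, 0, 0, 0, -0.0191], [0, 0, 0, 0, 0, -0.0191], [0, 0, 0, 0, 0, -0.0191], [0, 0, 0, 0, 0, -0.0191]],
  ],
  jaw=0.45,
)

```text
t: 0.68
eef_pos: [0.2595, 0.6228, 0.2307]
ee_rot: [3.061, 0.702, -0.001]
force: [0.1, 0.5, -0.3]
grip_width: 0.45
grip_force: 0.0
```

```bash
python3 d.py .5466 .2858 .16
```

```text
t 0.6833 pos [0.2595 0.6228 0.2307] head 0.4511 j6 0.558 tool delta [0.1115 0.4284 0.071 ]
```

Converted, 0.036 m is 0.045, 0.009 m is 0.0113.

Emit:
nudge_tcp(
  segments=[
    [[0.0113, 0.045, 0, 0, 0, 0], [0.0113, 0.045, 0, 0, 0, 0], [0.0113, 0.045, 0, 0, 0, 0], [0.0113, 0.045, 0, 0, 0, 0], [0.0113, 0.045, 0, 0, 0, 0], [0.0113, 0.045, 0, 0, 0, 0], [0.0113, 0.045, 0, 0, 0, 0], [0.0113, 0.045, 0, 0, 0, 0]],
  ],
)

```text
t: 1.35
eef_pos: [0.4493, 0.3924, 0.2311]
ee_rot: [3.064, 0.694, -0.001]
force: [0.1, 1.6, 0.1]
grip_width: 0.45
grip_force: 0.0
```

```bash
python3 d.py .5466 .2858 .16
```

```text
t 1.35 pos [0.4493 0.3924 0.2311] head 0.4454 j6 0.971 tool delta [0.0419 0.1381 0.0711]
```

Converted, 0.034 m is 0.0425, 0.015 m is 0.0188.

Emit:
nudge_tcp(
  segments=[
    [[0.0125, 0.0425, 0.0188, 0, 0, 0], [0.0125, 0.0425, 0.0188, 0, 0, 0], [0.0125, 0.0425, 0.0188, 0, 0, 0], [0.0125, 0.0425, 0.0188, 0, 0, 0], [0, 0, 0, 0, 0, 0], [0, 0, 0, 0, 0, 0]],
  ],
)

```text
t: 1.85
eef_pos: [0.5437, 0.2863, 0.1696]
ee_rot: [3.064, 0.688, -0.004]
force: [-0.9, 0.4, 0.0]
grip_width: 0.454
grip_force: 0.0
```

```bash
python3 d.py .5466 .2858 .072
python3 - <<'E'
from h import *
t=capture("top")[180:310,120:310,::-1];s=capture("scene")[260:390,400:560,::-1]
cv2.imwrite("pics/a.png",cv2.convertScaleAbs(np.hstack([cv2.resize(t,(400,274)),cv2.resize(s,(400,274))]),alpha=1.5))
E
```

```text
t 1.85 pos [0.5437 0.2863 0.1696] head 0.4417 j6 1.211 tool delta [0.0027 0.0016 0.0976]
```

View pics/a.png

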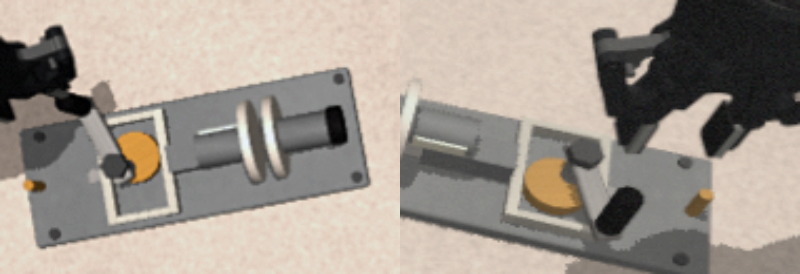

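The gripper sits above the knob with a finger on either side. In the right half, the knob is at (622,210) and the fingertips are at (635,135) and (720,130). Next I lower it.

Emit:
nudge_tcp(
  segments=[
    [[0.0013, 0.0013, 0.0375, 0, 0, 0], [0.0013, 0, 0.0375, 0, 0, 0], [0.0013, 0.0013, 0.035, 0, 0, 0], [0, 0, 0.0113, 0, 0, 0], [0, 0, 0, 0, 0, 0], [0, 0, 0, 0, 0, 0]],
  ],
)

```text
t: 2.45
eef_pos: [0.547, 0.2892, 0.0753]
ee_rot: [3.063, 0.696, 0.001]
force: [0.2, 0.2, 1.2]
grip_width: 0.45
grip_force: 0.0
```

Emit:
nudge_tcp(
  segments=[
    [[0, 0, 0, 0, 0, 0], [0, 0, 0, 0, 0, 0], [0, 0, 0, 0, 0, 0]],
  ],
  jaw=0.28,
)

```text
t: 2.7
eef_pos: [0.5475, 0.2889, 0.076]
ee_rot: [-3.063, -0.694, -0.004]
force: [-0.2, -0.3, 0.3]
grip_width: 0.281
grip_force: 0.0
```

```bash
python3 d.py .5466 .2858 .072
```

```text
t 2.7 pos [0.5475 0.2889 0.076 ] head 0.4455 j6 1.216 tool delta [-0.0021  0.0024  0.004 ]
```

Converted, -0.0059 m is -0.0074, -0.001 m is -0.0013, -0.1 rad is -0.0159.

Emit:
nudge_tcp(
  segments=[
    [[-0.0013, -0.0074, 0, 0, 0, -0.0159], [-0.0013, -0.0074, 0, 0, 0, -0.0159], [-0.0013, -0.0074, 0, 0, 0, -0.0159], [-0.0013, -0.0074, 0, 0, 0, -0.0159], [-0.0013, -0.0074, 0, 0, 0, -0.0159], [-0.0013, -0.0074, 0, 0, 0, -0.0159]],
  ],
)

```text
t: 3.2
eef_pos: [0.5204, 0.3109, 0.0755]
ee_rot: [2.718, 1.574, 0.002]
force: [0.8, -3.2, 1.1]
grip_width: 0.279
grip_force: 1.4
```

```bash
python3 d.py .4967 .254 .072
```

```text
t 3.2 pos [0.5204 0.3109 0.0755] head 1.05 j6 1.759 tool delta [-0.0612  0.0078  0.0035]
```

Emit:
nudge_tcp(
  segments=[
    [[-0.0013, -0.0074, 0, 0, 0, -0.0159], [-0.0013, -0.0074, 0, 0, 0, -0.0159], [-0.0013, -0.0074, 0, 0, 0, -0.0159], [-0.0013, -0.0074, 0, 0, 0, -0.0159], [-0.0013, -0.0074, 0, 0, 0, -0.0159], [0, 0, 0, 0, 0, 0], [0, 0, 0, 0, 0, 0]],
  ],
)

```text
t: 3.78
eef_pos: [0.491, 0.3161, 0.0752]
ee_rot: [-2.253, -2.19, -0.002]
force: [0.1, 1.1, -0.3]
grip_width: 0.283
grip_force: 0.0
```

```bash
python3 d.py .4967 .254 .072
python3 - <<'E'
from h import *
t=capture("top")[180:310,120:310,::-1];s=capture("scene")[260:390,400:560,::-1]
cv2.imwrite("pics/b.png",cv2.convertScaleAbs(np.hstack([cv2.resize(t,(400,274)),cv2.resize(s,(400,274))]),alpha=1.5))
E
```

```text
t 3.7833 pos [0.491  0.3161 0.0752] head 1.5425 j6 2.207 tool delta [-0.0619  0.0075  0.0032]
```

View pics/b.png

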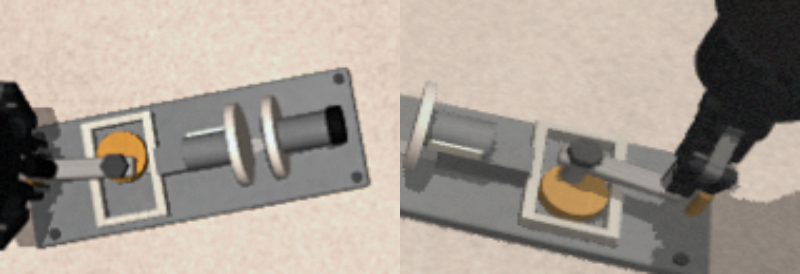

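The crank has nearly reached the pin: in the left half it runs from (115,165) to (40,168), with the pin at about (33,182). It needs about 0.2 rad more.

Converted, -0.0059 m is -0.0074, -0.001 m is -0.0013, -0.1 rad is -0.0159.

Emit:
nudge_tcp(
  segments=[
    [[-0.0013, -0.0074, 0, 0, 0, -0.0159], [-0.0013, -0.0074, 0, 0, 0, -0.0159], [0, 0, 0, 0, 0, 0], [0, 0, 0, 0, 0, 0], [0, 0, 0, 0, 0, 0]],
  ],
)

```text
t: 4.3
eef_pos: [0.4792, 0.3135, 0.0743]
ee_rot: [-2.024, -2.402, 0.0]
force: [-0.1, 0.1, -0.7]
grip_width: 0.279
grip_force: 0.0
```

```bash
python3 d.py .4967 .254 .072
```

```text
t 4.3 pos [0.4792 0.3135 0.0743] head 1.7411 j6 2.391 tool delta [-0.0617  0.0072  0.0023]
```

Emit:
nudge_tcp(
  segments=[
    [[0, 0, 0, 0, 0, 0], [0, 0, 0, 0, 0, 0]],
  ],
  jaw=0.45,
)

```text
t: 4.47
eef_pos: [0.4791, 0.3135, 0.0742]
ee_rot: [-2.022, -2.405, 0.001]
force: [0.2, -0.5, 0.1]
grip_width: 0.45
grip_force: 0.0
```

Emit:
nudge_tcp(
  segments=[
    [[0, 0, -0.025, 0, 0, 0], [0, 0, -0.05, 0, 0, 0], [0, 0, -0.05, 0, 0, 0], [0, 0, -0.0375, 0, 0, 0], [0, 0, 0, 0, 0, 0]],
  ],
)

```text
t: 4.88
eef_pos: [0.4818, 0.3157, 0.2116]
ee_rot: [2.019, 2.405, 0.017]
force: [0.4, 0.8, 1.6]
grip_width: 0.45
grip_force: 0.0
```

```bash
python3 d.py .557 -.2442 .22
```

```text
t 4.8833 pos [0.4818 0.3157 0.2116] head 1.745 j6 2.394 tool delta [-0.5644 -0.0229 -0.0117]
```

Converted, -0.04 m is -0.05.

Emit:
nudge_tcp(
  segments=[
    [[-0.05, 0, 0, 0, 0, 0], [-0.05, 0, 0, 0, 0, 0], [-0.05, 0, 0, 0, 0, 0], [-0.05, 0, 0, 0, 0, 0], [-0.05, 0, 0, 0, 0, 0], [-0.05, 0, 0, 0, 0, 0], [-0.05, 0, 0, 0, 0, 0], [-0.05, 0, 0, 0, 0, 0]],
  ],
)

```text
t: 5.55
eef_pos: [0.5344, -0.0036, 0.2044]
ee_rot: [2.021, 2.405, 0.0]
force: [1.1, 0.6, 0.4]
grip_width: 0.446
grip_force: 0.0
```

Emit:
nudge_tcp(
  segments=[
    [[0, 0, 0, 0, 0, 0.0191], [0, 0, 0, 0, 0, 0.0191], [0, 0, 0, 0, 0, 0.0191], [0, 0, 0, 0, 0, 0.0191], [0, 0, 0, 0, 0, 0.0191], [0, 0, 0, 0, 0, 0.0191], [0, 0, 0, 0, 0, 0.0191], [0, 0, 0, 0, 0, 0.0191]],
  ],
  quiet=true,
)

```text
ok
```

Emit:
nudge_tcp(
  segments=[
    [[0, 0, 0, 0, 0, 0.0191], [0, 0, 0, 0, 0, 0.0191], [0, 0, 0, 0, 0, 0.0191], [0, 0, 0, 0, 0, 0.0191], [0, 0, 0, 0, 0, 0.0191], [0, 0, 0, 0, 0, 0.0191], [0, 0, 0, 0, 0, 0.0191], [0, 0, 0, 0, 0, 0.0095]],
  ],
)

```text
t: 6.88
eef_pos: [0.5345, -0.0017, 0.2041]
ee_rot: [3.136, -0.193, -0.001]
force: [0.8, 0.3, -0.4]
grip_width: 0.452
grip_force: 0.0
```

```bash
python3 d.py .557 -.2442 .2
python3 - <<'E'
from h import *
t=capture("top")[:,:,::-1];s=capture("scene")[:,:,::-1]
cv2.imwrite("pics/top1.png",t);cv2.imwrite("pics/scene1.png",s)
cv2.imwrite("pics/c.png",cv2.convertScaleAbs(np.vstack([cv2.resize(t[210:300,120:300],(600,300),interpolation=2),cv2.resize(s[285:397,335:535],(536,300),interpolation=2)[:,:600] if 0 else cv2.copyMakeBorder(cv2.resize(s[285:397,335:535],(536,300),interpolation=2),0,0,0,64,0)]),alpha=1.5))
E
```

```text
t 6.8833 pos [ 0.5345 -0.0017  0.2041] head -0.1229 j6 1.084 tool delta [0.0521 0.2379 0.0041]
```

View pics/c.png

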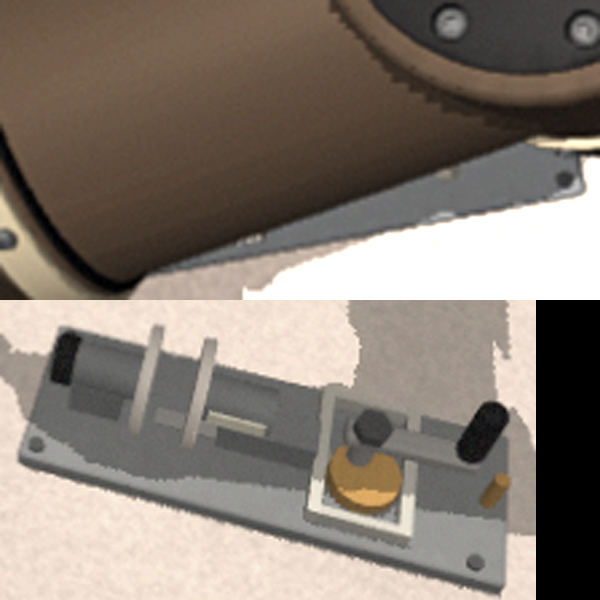

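The top view is blocked by the arm. In the scene view the knob top is at about (516.8,326.5) and the gap has widened.

```bash
python3 - <<'E'
from h import *
q=np.array([.5238,.1320,.2182])
p=unproj("scene",[(516.8,326.5)],.108)[0];l=R.from_euler("z",-q[2]).apply(p-[q[0],q[1],0]);print(p,l,np.arctan2(l[1]-.125,l[0]))
for c in (1.3,1.57,1.8,1.9): print(c,proj("scene",place(q,np.array([[.06*np.cos(c),.125+.06*np.sin(c),.108]]))))
E
```

```text
[0.48410517 0.30729918 0.108     ] [-0.00080613  0.17973545  0.108     ] 1.5855230788280923
1.3 [[518.62529523 336.09084072]]
1.57 [[520.20462103 327.78539472]]
1.8 [[519.30548943 320.33753557]]
1.9 [[518.29859435 317.10251861]]
```

Converted, 0.034 m is 0.0425, 0.0075 m is 0.0094.

Emit:
nudge_tcp(
  segments=[
    [[0.0093, 0.0425, 0, 0, 0, 0], [0.0093, 0.0425, 0, 0, 0, 0], [0.0093, 0.0425, 0, 0, 0, 0], [0.0093, 0.0425, 0, 0, 0, 0], [0.0094, 0.0425, 0, 0, 0, 0], [0.0094, 0.0425, 0, 0, 0, 0], [0.0094, 0.0425, 0, 0, 0, 0], [0, 0, 0, 0, 0, 0]],
  ],
)

```text
t: 7.65
eef_pos: [0.559, -0.2489, 0.2036]
ee_rot: [3.135, -0.182, -0.002]
force: [0.3, 0.6, -0.5]
grip_width: 0.451
grip_force: 0.0
```

Emit:
nudge_tcp(
  segments=[
    [[0, 0, 0, 0, 0, 0], [0, 0, 0, 0, 0, 0]],
  ],
)

```text
t: 7.82
eef_pos: [0.5587, -0.2443, 0.2039]
ee_rot: [-3.136, 0.18, 0.001]
force: [0.2, 1.0, 0.4]
grip_width: 0.452
grip_force: 0.0
```

```bash
python3 d.py .557 -.2442 .1
```

```text
t 7.8167 pos [ 0.5587 -0.2443  0.2039] head -0.1146 j6 1.549 tool delta [-1.600e-03  1.000e-04  1.039e-01]
```

Converted, 0.03 m is 0.0375, 0.014 m is 0.0175.

Emit:
nudge_tcp(
  segments=[
    [[-0.002, 0, 0.0375, 0, 0, 0], [0, 0, 0.0375, 0, 0, 0], [0, 0, 0.0375, 0, 0, 0], [0, 0, 0.0175, 0, 0, 0], [0, 0, 0, 0, 0, 0], [0, 0, 0, 0, 0, 0], [0, 0, 0, 0, 0, 0]],
  ],
)

```text
t: 8.4
eef_pos: [0.5586, -0.2434, 0.1018]
ee_rot: [3.136, -0.177, 0.003]
force: [0.6, -0.1, -0.3]
grip_width: 0.45
grip_force: 0.0
```

Emit:
nudge_tcp(
  segments=[
    [[0, 0, 0, 0, 0, 0], [0, 0, 0, 0, 0, 0], [0, 0, 0, 0, 0, 0], [0, 0, 0, 0, 0, 0], [0, 0, 0, 0, 0, 0], [0, 0, 0, 0, 0, 0]],
  ],
  jaw=0,
)

```text
t: 8.9
eef_pos: [0.5586, -0.2441, 0.102]
ee_rot: [3.136, -0.18, 0.005]
force: [-0.8, 0.8, 6.4]
grip_width: 0.18
grip_force: 59.8
```

```bash
python3 d.py .557 -.2442 .1
```

```text
t 8.9 pos [ 0.5586 -0.2441  0.102 ] head -0.1144 j6 1.548 tool delta [-0.0016  0.0003  0.002 ]
```

Converted, -0.035 m is -0.0438, -0.03 m is -0.0375.

Emit:
nudge_tcp(
  segments=[
    [[0, 0, -0.025, 0, 0, 0], [0, 0, -0.0438, 0, 0, 0], [0, 0, -0.0438, 0, 0, 0], [0, 0, -0.0438, 0, 0, 0], [0, 0, -0.0375, 0, 0, 0], [0, 0, 0, 0, 0, 0]],
  ],
)

```text
t: 9.4
eef_pos: [0.5601, -0.2451, 0.2631]
ee_rot: [3.134, -0.179, 0.017]
force: [1.5, -0.1, 0.9]
grip_width: 0.177
grip_force: 58.7
```

Emit:
nudge_tcp(
  segments=[
    [[0, 0, 0, 0, 0, -0.0175], [0, 0, 0, 0, 0, -0.0175], [0, 0, 0, 0, 0, -0.0175], [0, 0, 0, 0, 0, 0], [0, 0, 0, 0, 0, 0], [0, 0, 0, 0, 0, 0]],
  ],
)

```text
t: 9.9
eef_pos: [0.5573, -0.2439, 0.2552]
ee_rot: [-3.124, -0.332, 0.0]
force: [0.2, 0.4, -0.7]
grip_width: 0.174
grip_force: 58.7
```

```bash
python3 d.py .5238 .1320 .25
```

```text
t 9.9 pos [ 0.5573 -0.2439  0.2552] head 0.2115 j6 1.874 tool delta [ 0.0462 -0.3746  0.0053]
```

Converted, -0.034 m is -0.0425, 0.0042 m is 0.0053, -0.006 rad is -0.001.

Emit:
nudge_tcp(
  segments=[
    [[0.0053, -0.0425, 0, 0, 0, -0.001], [0.0053, -0.0425, 0, 0, 0, 0], [0.0053, -0.0425, 0, 0, 0, 0], [0.0053, -0.0425, 0, 0, 0, 0], [0.0053, -0.0425, 0, 0, 0, 0], [0.0053, -0.0425, 0, 0, 0, 0], [0.0053, -0.0425, 0, 0, 0, 0], [0.0053, -0.0425, 0, 0, 0, 0]],
  ],
)

```text
t: 10.57
eef_pos: [0.5303, 0.0305, 0.2555]
ee_rot: [-3.123, -0.342, -0.001]
force: [0.7, 0.0, -0.8]
grip_width: 0.176
grip_force: 58.9
```

Emit:
nudge_tcp(
  segments=[
    [[0.0053, -0.0425, 0, 0, 0, 0], [0.0053, -0.0425, 0, 0, 0, 0], [0.0053, -0.0425, 0, 0, 0, 0], [0, 0, 0, 0, 0, 0], [0, 0, 0, 0, 0, 0], [0, 0, 0, 0, 0, 0]],
  ],
)

```text
t: 11.07
eef_pos: [0.5205, 0.1313, 0.2552]
ee_rot: [3.122, 0.346, -0.0]
force: [-0.2, 0.7, -0.7]
grip_width: 0.179
grip_force: 58.9
```

```bash
python3 d.py .5238 .1320 .215
python3 - <<'E'
from h import *
cv2.imwrite("pics/top2.png",capture("top")[:,:,::-1]);cv2.imwrite("pics/scene2.png",capture("scene")[:,:,::-1])
E
```

```text
t 11.0667 pos [0.5205 0.1313 0.2552] head 0.2205 j6 1.179 tool delta [0.0034 0.     0.0402]
```

Converted, 0.03 m is 0.0375, 0.02 m is 0.025.

Emit:
nudge_tcp(
  segments=[
    [[0.0043, 0, 0.025, 0, 0, 0], [0, 0, 0.0375, 0, 0, 0], [0, 0, 0.015, 0, 0, 0], [0, 0, 0, 0, 0, 0], [0, 0, 0, 0, 0, 0], [0, 0, 0, 0, 0, 0]],
  ],
)

```text
t: 11.67
eef_pos: [0.5249, 0.1315, 0.1946]
ee_rot: [-3.122, -0.345, -0.003]
force: [0.3, -0.7, 0.2]
grip_width: 0.178
grip_force: 58.9
```

```bash
python3 d.py .5238 .132 .108
python3 - <<'E'
from h import *
q=np.array([.5238,.1320,.2182])
print(proj("scene",place(q,np.array([(0,-16,90),(0,18,90)])/1e3)), "crop px 158,27 / 210,38 ->",335+158/2.68,285+27/2.68,335+210/2.68,285+38/2.68)
s=capture("scene")[:,:,::-1];cv2.imwrite("pics/scene3.png",s)
y,x=215,345
cv2.imwrite("pics/e.png",cv2.convertScaleAbs(cv2.resize(s[y:y+144,x:x+120],None,fx=4,fy=4,interpolation=2),alpha=1.8))
P=np.array([(a,b,z) for z in (15,90) for a in(-36,36) for b in (-12,14)])/1e3
print(((proj("scene",place(q,P))-[x,y])*4).round())
E
```

```text
t 11.6667 pos [0.5249 0.1315 0.1946] head 0.2203 j6 1.182 tool delta [-0.0011 -0.0007  0.0866]
[[392.24986304 302.98565325]
 [412.60721923 308.07321111]] crop px 158,27 / 210,38 -> 393.95522388059703 295.07462686567163 413.35820895522386 299.17910447761193
[[193. 385.]
 [249. 399.]
 [160. 519.]
 [219. 534.]
 [215. 287.]
 [275. 302.]
 [181. 426.]
 [245. 442.]]
```

View pics/e.png

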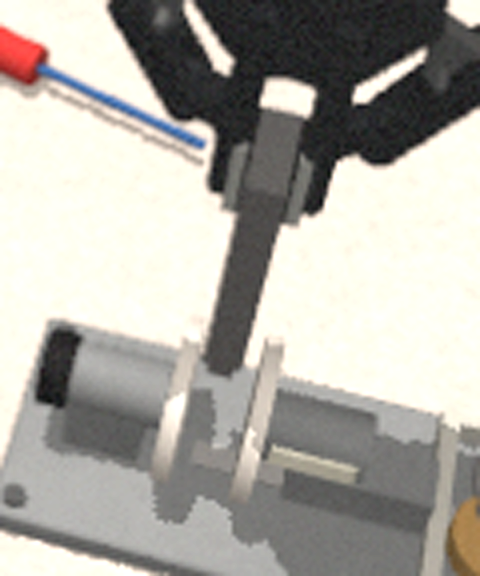

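The foot, at (225,368), is centred between the plate tops at (190,345) and (270,345). Next I lower it gently.

Converted, 0.012 m is 0.015, -0.001 m is -0.0013.

Emit:
nudge_tcp(
  segments=[
    [[-0.0013, -0.0005, 0.015, 0, 0, 0], [0, 0, 0.015, 0, 0, 0], [0, 0, 0.015, 0, 0, 0], [0, 0, 0, 0, 0, 0], [0, 0, 0, 0, 0, 0]],
  ],
)

```text
t: 12.13
eef_pos: [0.5232, 0.1321, 0.1581]
ee_rot: [3.122, 0.347, 0.001]
force: [0.8, 0.1, -1.6]
grip_width: 0.173
grip_force: 59.0
```

Emit:
nudge_tcp(
  segments=[
    [[0, 0, 0.015, 0, 0, 0], [0, 0, 0.015, 0, 0, 0], [0, 0, 0.015, 0, 0, 0], [0, 0, 0.0075, 0, 0, 0], [0, 0, 0, 0, 0, 0], [0, 0, 0, 0, 0, 0], [0, 0, 0, 0, 0, 0]],
  ],
)

```text
t: 12.72
eef_pos: [0.5236, 0.1324, 0.1164]
ee_rot: [-3.122, -0.347, -0.002]
force: [0.2, 0.2, -1.3]
grip_width: 0.177
grip_force: 59.0
```

```bash
python3 d.py .5238 .132 .107
```

```text
t 12.7167 pos [0.5236 0.1324 0.1164] head 0.2214 j6 1.181 tool delta [0.0001 0.0005 0.0094]
```

No side force. Now the last few millimetres.

Converted, 0.004 m is 0.005, 0.003 m is 0.0038.

Emit:
nudge_tcp(
  segments=[
    [[0, 0, 0.005, 0, 0, 0], [0, 0, 0.0038, 0, 0, 0], [0, 0, 0.0013, 0, 0, 0], [0, 0, 0, 0, 0, 0], [0, 0, 0, 0, 0, 0], [0, 0, 0, 0, 0, 0]],
  ],
)

```text
t: 13.22
eef_pos: [0.5229, 0.132, 0.1073]
ee_rot: [3.122, 0.347, -0.0]
force: [0.1, -0.4, -0.4]
grip_width: 0.177
grip_force: 59.0
```

Emit:
nudge_tcp(
  segments=[
    [[0, 0, 0.0013, 0, 0, 0], [0, 0, 0, 0, 0, 0], [0, 0, 0, 0, 0, 0]],
  ],
)

```text
t: 13.47
eef_pos: [0.5232, 0.1321, 0.1071]
ee_rot: [-3.122, -0.347, -0.001]
force: [-2.5, -0.8, 5.9]
grip_width: 0.179
grip_force: 59.9
```

```bash
python3 d.py .5238 .132 .107
```

```text
t 13.4667 pos [0.5232 0.1321 0.1071] head 0.2216 j6 1.181 tool delta [0.0006 0.0003 0.0001]
```

Emit:
nudge_tcp(
  segments=[
    [[0, 0, 0, 0, 0, 0], [0, 0, 0, 0, 0, 0], [0, 0, 0, 0, 0, 0], [0, 0, 0, 0, 0, 0]],
  ],
  jaw=0.45,
)

```text
t: 13.8
eef_pos: [0.5229, 0.132, 0.1062]
ee_rot: [3.122, 0.347, -0.0]
force: [-0.2, -0.1, 0.6]
grip_width: 0.452
grip_force: 0.0
```

Emit:
nudge_tcp(
  segments=[
    [[0, 0, -0.025, 0, 0, 0], [0, 0, -0.0375, 0, 0, 0], [0, 0, -0.0438, 0, 0, 0], [0, 0, -0.0438, 0, 0, 0], [0, 0, 0, 0, 0, 0], [0, 0, 0, 0, 0, 0], [0, 0, 0, 0, 0, 0]],
  ],
)

```text
t: 14.38
eef_pos: [0.5226, 0.132, 0.226]
ee_rot: [-3.122, -0.346, 0.0]
force: [0.8, -0.3, -1.0]
grip_width: 0.448
grip_force: 0.0
```

```bash
python3 - <<'E'
from h import *
s=capture("scene")[:,:,::-1]
cv2.imwrite("pics/f.png",cv2.convertScaleAbs(cv2.resize(s[215:390,340:540],None,fx=3,fy=3,interpolation=2),alpha=1.6))
E
```

```text
(no output)
```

View pics/f.png

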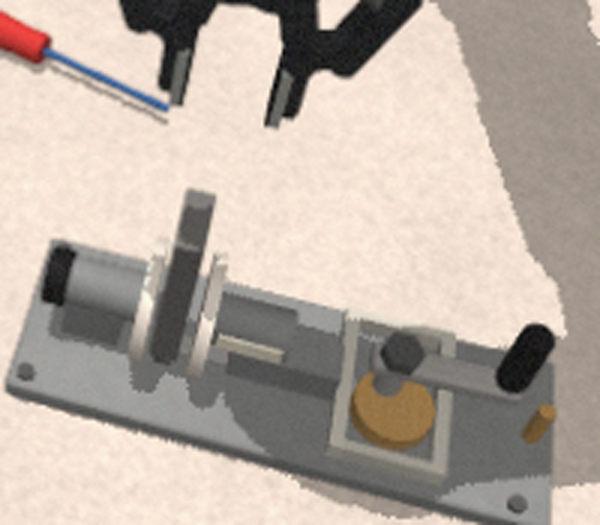

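The gauge stands upright between the plates: its top is at (200,195) and its foot at (165,360). The crank still points at the pin (knob at 530,355) and the gripper is clear. I'm handing it in.

```bash
python3 -c "
from cell import arm, capture, camera_info
print(arm.sign_off())"
```

```text
the job is handed in; nothing more can be done
None
```

The job is handed in at about 14.5 s: the crank is turned to the index pin (cam about 1.59 rad by camera), and the slim gauge stands released on the base between the plates, with the gripper clear; the sign-off gave no verdict.

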